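Gauge the still couplings

TASK

Take the red-handled plug gauge from its black socket and try it in the two copper couplings where they stand, to find the one that it goes fully into, down to its shoulder. Then put the gauge back down in its socket and stand the coupling that it passed upright in the green tray; leave the other coupling standing where it is.

Things in the scene. Friction and masses are not known exactly. Their poses are not given: they have to be found in the camera images.
- gauge: plug gauge, upright, 110 mm tall, about 0.35 kg. From below: steel plug with conical nose (16 mm diameter at the tip, 34 mm from 16 mm up), 34 mm diameter up to 42 mm; shoulder disc of 48 mm diameter from 42 to 47 mm; red round handle of 24 mm diameter from 47 to 110 mm, to grip at about 85 mm. Origin: centre of the nose tip; z up. Starts hanging by its shoulder in the rack's socket.
- coupling_a: loose copper pipe coupling: plain round tube standing on end, 56 mm outside diameter, 50 mm tall, open at both ends, about 0.6 kg. Origin: centre of its underside; z up. Bore either good (39 mm, right through) or narrow (30 mm): one coupling of each. Gauge origin above coupling origin: 8 mm when fully in the good one, about 37 mm where it stops in the narrow one. Only trying, or the opening seen from above, tells which.
- coupling_b: loose copper pipe coupling: plain round tube standing on end, 56 mm outside diameter, 50 mm tall, open at both ends, about 0.6 kg. Origin: centre of its underside; z up. Bore either good (39 mm, right through) or narrow (30 mm): one coupling of each. Gauge origin above coupling origin: 8 mm when fully in the good one, about 37 mm where it stops in the narrow one. Only trying, or the opening seen from above, tells which.
- rack: fixed white plate, 160 x 300 mm (x, y), on the bench. Origin: centre of its underside; z up. Green tray centred at x 0, y +60 mm: 140 x 140 mm inside, 5 mm walls, floor 7 mm and rim 20 mm above the origin. Black socket block centred at x 0, y -100 mm: 70 x 70 mm, top 56 mm above the origin, upright 42 mm through hole in its middle; the seated gauge's origin is 14 mm above the rack's.
There are look-alikes about, which are no part of the job. Leave any blue or purple look-alike of the coupling_b alone.

How it is judged:
By the outcome, as a careful person would: the job done as asked, in the order asked, and still so for the second after the job is handed in, with the robot touching nothing.
It also fails if it takes over 67 s, if anything falls off the work surface, if the arm or the gripper's body presses on something with over 40 N, if the wrist force passes 120 N, or if a joint passes its speed limit or range.

ROBOT

A 6-joint arm with a two-finger parallel gripper is mounted at the origin on the work surface. World frame = base frame: x ahead of the robot, y to its left, z up, the work surface at z = 0. Lengths are in mm, angles in rad, forces in N, time in s.
With the tool pointing down it reaches from about 350 to 725 mm from the base axis. Payload 6 kg.
Tool frame: the origin (TCP) lies on the mounting face of the last link; the fingertips stand 173 mm ahead of it and the grasp point (between the pads) lies 155 mm ahead of it; z points along the fingers, y is the direction in which the jaws open and shut (so a half turn about z gives the same grasp; the last joint's range is limited). The gripper opens to 85 mm and grips with 20 to 120 N. Pads are 22 mm wide; open, the fingers measure 114 mm over their backs; the gripper's body (76 mm by 85 mm) begins 54 mm behind the grasp point. The pads swing forward as they close: fully open they stand 13 mm farther back than shut.
Start: joints at [-0.996, 0.04, 0.085, 0, -1.615, -0.334], TCP at [143.108, -582.678, 404.661] pointing down, gripper open.
Joint ranges: [-2.56, 2.56], [-1.29, 2.01], [-1.08, 1.49], [-3.29, 1.98], [-2.81, -0.18], [-2.99, 2.99]. Speed limits (rad/s): [2.57, 2.57, 3.01, 3.14, 3.14, 3.14].

INTERFACE

Orientations are given as a unit quaternion [x, y, z, w].
In Python, from station import get_state, get_image, camera_model, hand_in gives the robot as it stands.
- The arm moves only by the tool jog_arm, never from a script. Its argument "deltas" is a list of rows, each a list of 7 numbers: the shift along the tool's x, y, z in mm, then the turn, a rotation vector about the tool's x, y, z in degrees, then the opening, from -1 (shut) to 1 (fully open). A call has 1 to 8 rows; each row is the pose to reach, as a shift and turn from the pose measured when the call began, along the tool's axes at that moment; what a row does not reach only later rows make up. A row lasts 1/10 s, in which the tool goes at most 50 mm and 8.59 degrees, less where a joint would pass 70% of its speed; a pose out of reach is approached as far as the arm can. A call with a gripper value outside its range is refused whole. The fingers move at their own pace and stop on an object; "newtons" is the grip in N (left out, the last holds). Time passes only in rows, so rows that repeat a pose let the fingers close. It gives the time, the measured TCP pose, the force and the opening at its end, in the units of the state.
- get_state(): the state, without advancing time (a new reading comes with each control period).
- get_image(name): name is "scene" or "top"; returns (picture, depth): 384x512x3 uint8, red, green, blue; 384x512 float32, mm along the optical axis (not along the pixel's ray), 0 where there is no reading.
- camera_model(name): a dict with "fx", "fy", "cx", "cy" (pixels), "pose" (4x4, takes a point from camera to world coordinates). Camera axes: x right, y down, z forward; pixel columns grow to the right and rows downward; lengths in mm; the calibration is good to about 2 mm. A picture is of the moment at which its call begins. camera_model takes no time and is no camera call.
- hand_in(): hands the job in, once; it reports no verdict.
The state is a dict: "time": time; "joints": joint angles; "dq": joint speeds; "tau": joint torques, N m; "eef_pos": TCP position; "orientation": TCP orientation; "wrist_force": force on the tool from outside, world axes, zero at the start; "ft_torque": the same for the moment, N m; "opening": finger opening in mm.
Only numpy, scipy, OpenCV 4.12 (cv2) and the standard library are available. Lean on these libraries where they do the work, as an engineer would, in place of code of your own. Each camera call takes 0.05 s, during which the arm holds its last target.

## Working session

There is one attempt and no reset: what is moved stays moved. The work goes in short steps, Python scripts to look and compute and a tool call to move; the robot and the scene stay as the last step left them, time stands still between calls to the robot, and variables do not carry over. Pictures are saved under pics/ and viewed, and the job is handed in when it is done.

Besides the shell and the picture viewer there is one more tool, called after ">>>" by a JSON object that holds its "method" and its "body". jog_arm: Moves the arm, as the interface text tells. Its arguments: {"type":"object","properties":{"deltas":{"type":"array"},"newtons":{"type":"number"}},"required":["deltas"]}

```bash
ls; mkdir -p pics; cat > h.py <<'E'
import numpy as np, cv2
from station import get_state, get_image, camera_model, hand_in
def snap(name,fn):
    im,d=get_image(name); cv2.imwrite('pics/'+fn+'.png',cv2.cvtColor(im,cv2.COLOR_RGB2BGR)); return im,d
def cloud(name,d):
    m=camera_model(name); v,u=np.mgrid[0:d.shape[0],0:d.shape[1]]
    P=np.stack([(u-m['cx'])/m['fx']*d,(v-m['cy'])/m['fy']*d,d],-1)
    T=np.array(m['pose']); return P@T[:3,:3].T+T[:3,3]
E
python3 - <<'E'
from h import *
for n in ['top','scene']:
    im,d=snap(n,n+'0'); np.savez('pics/'+n+'0.npz',im=im,d=d)
    m=camera_model(n); print(m['fx'],np.array(m['pose']).round(3).tolist())
print(get_state())
E
```

```text
pics
418.60388968020703 [[0.107, -0.973, 0.204, 377.027], [-0.994, -0.105, 0.023, 57.192], [-0.001, -0.205, -0.979, 928.841], [0.0, 0.0, 0.0, 1.0]]
392.6766295925081 [[-0.22, 0.759, -0.612, 1155.543], [0.975, 0.174, -0.135, 193.011], [0.004, -0.627, -0.779, 773.294], [0.0, 0.0, 0.0, 1.0]]
{'time': 0.1, 'joints': array([-9.96286232e-01,  4.07382284e-02,  8.38890942e-02, -4.35360763e-04,
       -1.61548632e+00, -3.33722400e-01]), 'dq': array([ 7.80782225e-05, -5.85298049e-04,  2.06593764e-03,  1.08699150e-03,
       -2.56093783e-03,  1.23314295e-03]), 'tau': array([-3.51205104e-03, -3.69348264e+01,  3.48282802e+01,  6.95169434e+00,
       -4.52231790e-03,  2.17191769e-05]), 'eef_pos': array([ 143.18210974, -582.6394402 ,  403.76896544]), 'orientation': array([-1.20112663e-01,  9.92759945e-01,  7.86966259e-04, -1.42154150e-04]), 'wrist_force': array([ 0.05668088,  0.36439211, -0.05918535]), 'ft_torque': array([ 0.00184173,  0.00966051, -0.00132003]), 'opening': 85.33247652745312}
```

View pics/top0.png

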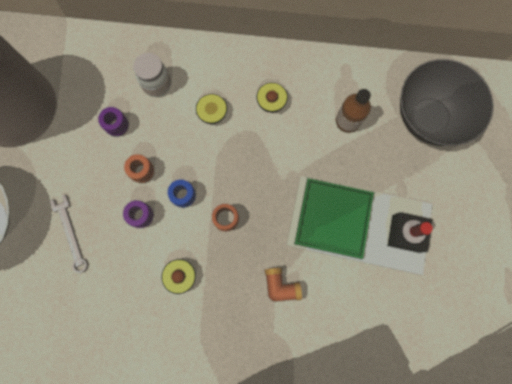

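View pics/scene0.png

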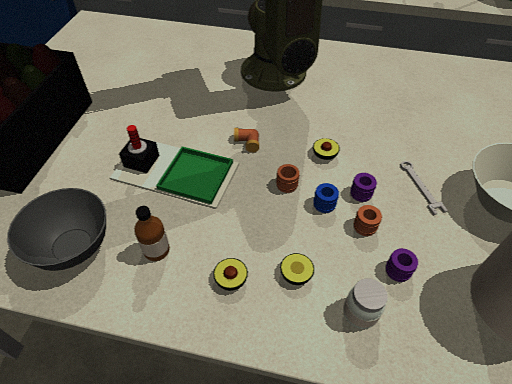

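The top view shows copper couplings at about (225,217) and (139,168). The gauge handle is at (425,229) in the black socket, and the green tray is at (335,219). Next I'll measure these.

```bash
cat >> h.py <<'E'
from scipy.optimize import least_squares
def circ(p):
    r=least_squares(lambda q: np.hypot(p[:,0]-q[0],p[:,1]-q[1])-q[2],[*p[:,:2].mean(0),25],loss='soft_l1')
    return r.x
E
python3 - <<'E'
from h import *
for n,pts in [('top',{'near':(225,217),'far':(139,168),'blue':(181,193),'pur1':(137,213)}),('scene',{'near':(288,175),'far':(368,216)})]:
    z=np.load(f'pics/{n}0.npz'); W=cloud(n,z['d']); im=z['im'].astype(int); ok=z['d']>0
    print(n,'table z',np.median(W[...,2][ok]))
    for k,(u,v) in pts.items():
        s=np.s_[v-22:v+22,u-22:u+22]; w=W[s][ok[s]]; 
        t=w[(w[:,2]>44)&(w[:,2]<58)]; c=t[:,:2]
        c0=(c.max(0)+c.min(0))/2
        r=np.hypot(*(c-c0).T)
        print(k,len(t),'z',np.median(t[:,2]).round(1),'mid',c0.round(1),'ext',(c.max(0)-c.min(0)).round(1),'rpct',np.percentile(r,[2,10,25,50,75,95]).round(1))
    R,G,B=im[...,0],im[...,1],im[...,2]
    red=(R>120)&(G<50)&(B<60)&ok
    w=W[red]; 
    if n=='top': red[:, :380]=False
    else: red[:, :120]=False; red[:,150:]=False; red[:115]=False;red[155:]=False
    w=W[red]; print('red',len(w),w.mean(0).round(1),w.min(0).round(1),w.max(0).round(1))
    t=w[w[:,2]>w[:,2].max()-6]; print(' toppts',len(t),t.mean(0).round(1),t.min(0).round(1),t.max(0).round(1))
    gr=(G>R+30)&(G>B+30)&ok&(W[...,2]<25)
    if n=='top': gr[:,:290]=False; gr[:,380:]=False
    else: gr[:,250:]=False;gr[:140]=False
    w=W[gr].astype(np.float32); print('tray',len(w),cv2.minAreaRect(w[:,:2].copy()), np.percentile(w[:,2],[5,50,95]).round(1))
    bl=(W[...,2]>52)&(W[...,2]<60)&ok&(R<60)&(G<60)&(B<60)
    if n=='top': bl[:,:385]=False;bl[:,435:]=False; bl[:205]=False;bl[260:]=False
    else: bl[:,110:]&=True; bl[:,:115]=False;bl[:,165:]=False;bl[:130]=False;bl[175:]=False
    w=W[bl].astype(np.float32); print('block',len(w),cv2.minAreaRect(w[:,:2].copy()),np.median(w[:,2]))
z=np.load('pics/top0.npz')['im']
cv2.imwrite('pics/z.png',cv2.resize(z[140:260,100:260],None,fx=5,fy=5,interpolation=2)[:,:,::-1])
E
```

```text
top table z -0.9398826305923649
near 285 z 48.8 mid [489.  131.3] ext [54.4 54.3] rpct [19.3 20.1 21.7 23.9 25.9 27.4]
far 372 z 48.7 mid [576.4 334.2] ext [54.  55.4] rpct [15.1 16.5 18.8 22.4 25.4 27.4]
blue 374 z 48.9 mid [530.4 232.2] ext [54.2 54.5] rpct [15.  16.4 18.9 22.2 25.1 27.1]
pur1 394 z 48.8 mid [475.  319.9] ext [54.  55.6] rpct [14.7 16.4 18.9 22.2 25.1 27.3]<stdin>:16: RuntimeWarning: Mean of empty slice.
  ret = um.true_divide(
Traceback (most recent call last):
ValueError: zero-size array to reduction operation minimum which has no identity
```

```bash
python3 - <<'E'
from h import *
for n,win in [('top',np.s_[205:255,385:440]),('scene',np.s_[120:178,112:165])]:
    z=np.load(f'pics/{n}0.npz'); W=cloud(n,z['d']); im=z['im'].astype(int); ok=z['d']>0
    R,G,B=[im[...,i] for i in range(3)]
    M=np.zeros(ok.shape,bool); M[win]=True; M&=ok
    red=M&(R>90)&(R>2*G)&(R>2*B); w=W[red]
    print(n,'red',len(w),w.mean(0).round(1),w.min(0).round(1),w.max(0).round(1))
    t=w[w[:,2]>w[:,2].max()-5]; print(' toppts',len(t),np.median(t[:,2]),((t.max(0)+t.min(0))/2).round(1),(t.max(0)-t.min(0)).round(1))
    for zz in range(65,125,10):
        t=w[abs(w[:,2]-zz)<5]
        if len(t)>8:print('  ',zz,len(t),t.mean(0).round(1),t.min(0).round(1),t.max(0).round(1))
    bl=M&(abs(W[...,2]-55)<3)&(R<70)&(G<70)&(B<70)
    w=W[bl].astype(np.float32); print('block',len(w),cv2.minAreaRect(w[:,:2].copy()),np.median(w[:,2]))
    sh=M&(abs(W[...,2]-60)<4)&(R>90)&(G>70); w=W[sh]; print('shoulder',len(w),((w.max(0)+w.min(0))/2).round(1),(w.max(0)-w.min(0)).round(1),np.median(w[:,2]))
    gr=(G>R+30)&(G>B+15)&ok&(abs(W[...,2]-12)<12)
    c,l,st,ce=cv2.connectedComponentsWithStats(gr.astype(np.uint8)); i=1+st[1:,4].argmax()
    w=W[l==i].astype(np.float32); print('tray',len(w),cv2.minAreaRect(w[:,:2].copy()), np.percentile(w[:,2],[5,50,95]).round(1))
z=np.load('pics/top0.npz')['im']
a=cv2.resize(z[150:240,115:245],None,fx=6,fy=6,interpolation=2)
cv2.imwrite('pics/z.png',a[:,:,::-1])
a=cv2.resize(z[170:280,285:445],None,fx=5,fy=5,interpolation=2)
cv2.imwrite('pics/z2.png',a[:,:,::-1])
z=np.load('pics/scene0.npz'); W=cloud('scene',z['d'])
for k,(u,v) in {'near':(288,177),'far':(368,218)}.items():
    s=np.s_[v-16:v+16,u-16:u+16]; w=W[s].reshape(-1,3); t=w[abs(w[:,2]-50)<5]
    print('scene',k,len(t),((t.max(0)+t.min(0))/2).round(1),(t.max(0)-t.min(0)).round(1))
E
```

```text
top red 122 [ 499.6 -264.1  118.6] [ 487.1 -297.    52.2] [ 522.  -252.7  125.9]
 toppts 94 122.71518652467239 [ 497.9 -263.1  123.4] [21.7 20.8  5. ]
   115 10 [ 496.  -256.9  117.2] [ 489.2 -265.   114.8] [ 506.6 -253.2  119.9]
block 487 ((498.15093994140625, -263.7101745605469), (69.0154037475586, 69.20699310302734), 84.37767028808594) 54.70837
shoulder 246 [ 494.1 -269.6   59.6] [57.  57.9  7.1] 59.33596044634771
tray 4452 ((515.853271484375, -105.14771270751953), (148.0900421142578, 147.88296508789062), 83.89889526367188) [ 3.2  6.  18.7]
scene red 47 [ 501.6 -265.   124.3] [ 490.5 -276.3  120.9] [ 512.2 -254.4  127. ]
 toppts 45 124.40892605114641 [ 501.4 -265.4  124.6] [21.7 21.9  4.9]
block 275 ((501.5888366699219, -265.62371826171875), (69.97915649414062, 72.12344360351562), 82.468994140625) 56.008137
shoulder 98 [ 502.8 -273.8   60. ] [57.9 62.2  7.9] 61.152763821257736
tray 2337 ((509.52447509765625, -109.87813568115234), (158.87362670898438, 170.56524658203125), 84.1888427734375) [ 5.1  7.7 20.8]
scene near 184 [491.  129.3  48.9] [57.3 54.1  7.8]
scene far 302 [580.2 333.1  49.2] [54.4 54.9  8. ]
```

View pics/z.png

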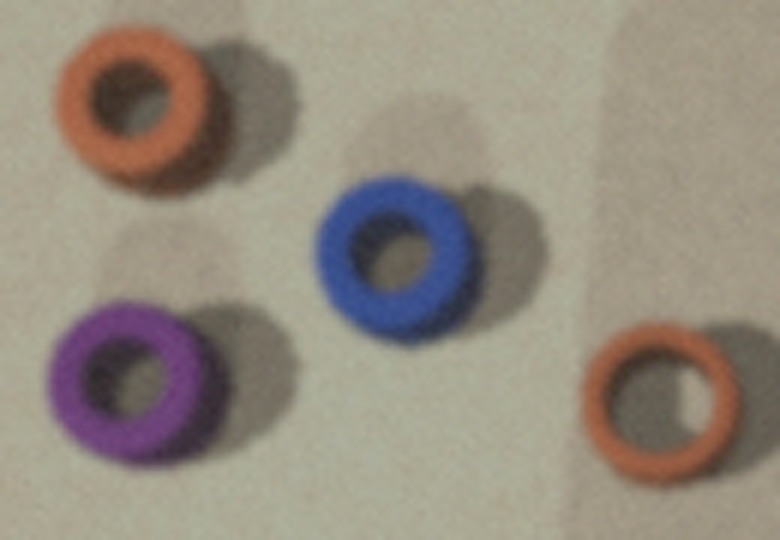

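View pics/z2.png

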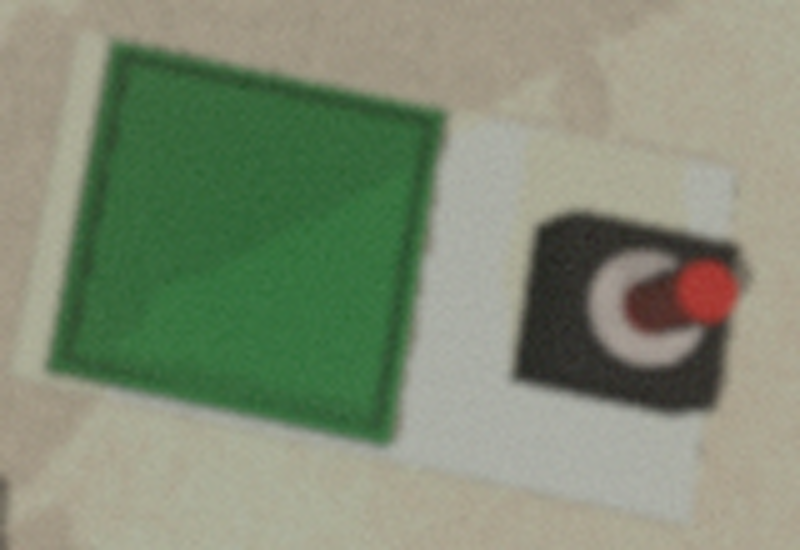

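```bash
cat >> h.py <<'E'
from scipy.spatial.transform import Rotation as Rn
def go(x,y,z,yaw=None):
    "tool-frame shift and turn to world TCP target; yaw = world angle of tool y axis (deg)"
    s=get_state(); R=Rn.from_quat(s['orientation'])
    d=R.inv().apply(np.array([x,y,z])-s['eef_pos'])
    ty=R.as_matrix()[:,1]
    if yaw is None: yaw=np.degrees(np.arctan2(ty[1],ty[0]))
    a=np.radians(yaw); Y=np.array([np.cos(a),np.sin(a),0]); Z=np.array([0,0,-1.]); X=np.cross(Y,Z)
    rv=np.degrees((R.inv()*Rn.from_matrix(np.stack([X,Y,Z],1))).as_rotvec())
    print('t',round(s['time'],2),'tcp',s['eef_pos'].round(1),'yaw',np.degrees(np.arctan2(ty[1],ty[0])).round(1),'tilt z',R.as_matrix()[:,2].round(4),'F',s['wrist_force'].round(1),'open',round(s['opening'],1),'q',s['joints'].round(2))
    print('shift',d.round(1),'turn',rv.round(2),'n>=',int(np.ceil(np.linalg.norm(d)/50)))
E
python3 -c "
from h import *
go(499.7,-264.3,330,100)"
```

```text
t 0.1 tcp [ 143.2 -582.6  403.8] yaw 103.8 tilt z [-5.0e-04  1.5e-03 -1.0e+00] F [ 0.1  0.4 -0.1] open 85.3 q [-1.    0.04  0.08 -0.   -1.62 -0.33]
shift [-422.2  224.    74.1] turn [ 0.09 -0.01  3.8 ] n>= 10
```

>>> {"method": "jog_arm", "body": {"deltas": [[-422, 224, 74, 0, 0, 0, 1], [-422, 224, 74, 0, 0, 0, 1], [-422, 224, 74, 0, 0, 0, 1], [-422, 224, 74, 0, 0, 0, 1], [-422, 224, 74, 0, 0, 0, 1], [-422, 224, 74, 0, 0, 0, 1], [-422, 224, 74, 0, 0, 0, 1], [-422, 224, 74, 0, 0, 0, 1]], "newtons": 50}}

```text
time: 0.9
eef_pos: [439.0, -317.7, 342.5]
orientation: [-0.12, 0.993, 0.001, -0.0]
wrist_force: [0.3, -0.8, 0.5]
opening: 85.2
```

```bash
python3 -c "
from h import *
go(499.7,-264.3,330)"
```

```text
t 0.9 tcp [ 439.  -317.7  342.5] yaw 103.8 tilt z [-5.0e-04  1.7e-03 -1.0e+00] F [ 0.3 -0.8  0.5] open 85.2 q [-0.26 -0.11 -0.18 -0.   -1.51 -1.07]
shift [-71.7  37.3  12.6] turn [ 0.1 -0.   0. ] n>= 2
```

>>> {"method": "jog_arm", "body": {"deltas": [[-72, 37, 13, 0.1, 0, 0, 1], [-72, 37, 13, 0.1, 0, 0, 1], [-72, 37, 13, 0.1, 0, 0, 1], [-72, 37, 13, 0.1, 0, 0, 1]]}}

```text
time: 1.3
eef_pos: [500.4, -263.9, 328.8]
orientation: [-0.121, 0.993, 0.0, -0.001]
wrist_force: [0.5, 0.1, -1.0]
opening: 85.4
```

```bash
python3 - <<'E'
from h import *
im,d=snap('top','t1'); snap('scene','s1')
go(499.7,-264.3,254)
E
```

```text
t 1.4 tcp [ 499.7 -265.   329.7] yaw 103.8 tilt z [-1.e-04 -1.e-04 -1.e+00] F [ 0.3  0.4 -0.1] open 85.6 q [-0.13 -0.05 -0.14  0.   -1.48 -1.2 ]
shift [-0.2  0.6 75.7] turn [-0.   -0.01 -0.  ] n>= 2
```

View pics/s1.png

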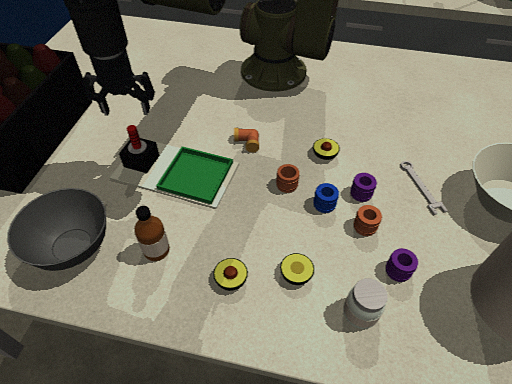

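The open jaws straddle the gauge handle at (133,137). Next I'll descend and grip.

>>> {"method": "jog_arm", "body": {"deltas": [[0, 0.5, 30, 0, 0, 0, 1], [0, 0.5, 60, 0, 0, 0, 1], [0, 0.5, 75.5, 0, 0, 0, 1], [0, 0.5, 75.5, 0, 0, 0, -1], [0, 0.5, 75.5, 0, 0, 0, -1], [0, 0.5, 75.5, 0, 0, 0, -1], [0, 0.5, 75.5, 0, 0, 0, -1], [0, 0.5, 75.5, 0, 0, 0, -1]], "newtons": 50}}

```text
time: 2.2
eef_pos: [499.9, -264.7, 255.8]
orientation: [-0.12, 0.993, -0.001, 0.001]
wrist_force: [0.0, -1.3, 3.6]
opening: 23.2
```

>>> {"method": "jog_arm", "body": {"deltas": [[0, 0, 0, 0, 0, 0, -1], [0, 0, 0, 0, 0, 0, -1], [0, 0, 0, 0, 0, 0, -1]]}}

```text
time: 2.5
eef_pos: [499.9, -264.6, 255.8]
orientation: [-0.12, 0.993, -0.001, 0.001]
wrist_force: [0.1, 0.9, 0.3]
opening: 22.6
```

```bash
python3 - <<'E'
from h import *
go(499.7,-264.3,330)
E
```

```text
t 2.5 tcp [ 499.9 -264.6  255.8] yaw 103.8 tilt z [ 0.0021 -0.001  -1.    ] F [0.1 0.9 0.3] open 22.6 q [-0.13 -0.02 -0.25  0.   -1.34 -1.2 ]
shift [ -0.    0.2 -74.2] turn [-0.08  0.1   0.  ] n>= 2
```

>>> {"method": "jog_arm", "body": {"deltas": [[0, 0, -15, 0, 0, 0, -1], [0, 0, -40, 0, 0, 0, -1], [0, 0, -75, 0, 0, 0, -1], [0, 0, -75, 0, 0, 0, -1], [0, 0, -75, 0, 0, 0, -1]]}}

```text
time: 3.0
eef_pos: [499.8, -264.4, 332.1]
orientation: [-0.12, 0.993, -0.001, 0.002]
wrist_force: [0.8, -0.5, -4.0]
opening: 22.5
```

```bash
python3 - <<'E'
from h import *
im,d=snap('top','t2');im2,d2=snap('scene','s2'); np.savez('pics/2.npz',im=im,d=d,im2=im2,d2=d2)
cv2.imwrite('pics/c2.png',np.hstack([cv2.resize(im[190:270,370:470],None,fx=4,fy=4),cv2.resize(im2[60:160,80:180],None,fx=3.2,fy=3.2)])[:,:,::-1])
go(490,130.3,330)
E
```

```text
t 3.1 tcp [ 499.5 -264.3  329.7] yaw 103.8 tilt z [ 3.e-04  1.e-04 -1.e+00] F [-0.3 -0.3 -3.3] open 22.7 q [-0.13 -0.05 -0.14 -0.   -1.48 -1.2 ]
shift [-8.480e+01  3.855e+02 -3.000e-01] turn [ 0.    0.02 -0.  ] n>= 8
```

View pics/c2.png

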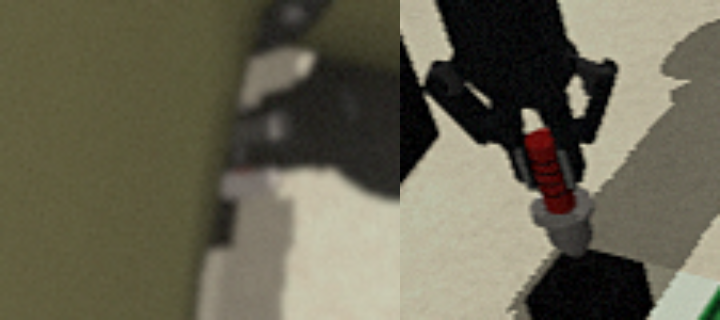

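The scene crop shows the gauge hanging from the fingers (3.3 N). I'll check how it sits relative to the TCP using scene depth.

```bash
python3 - <<'E'
from h import *
z=np.load('pics/2.npz'); W=cloud('scene',z['d2']); s=np.s_[95:142,115:150]
w=W[s].reshape(-1,3); im=z['im2'][s].reshape(-1,3).astype(int)
near=(np.hypot(w[:,0]-500,w[:,1]+264)<45)
for zz in range(80,190,6):
    m=near&(abs(w[:,2]-zz)<3)
    if m.sum()>5:
        r=m&(im[:,0]>1.8*im[:,1])
        print(zz,m.sum(),r.sum(), circ(w[m]).round(1) if r.sum()<3 else circ(w[r]).round(1))
E
```

```text
98 10 0 [61408.5 42462.1 74389.4]
104 12 0 [ 498.3 -266.    17.4]
110 27 0 [ 500.1 -266.8   17.2]
116 23 0 [ 501.2 -265.7   16.3]
122 25 0 [ 501.  -265.9   16.6]
134 113 2 [ 500.7 -266.    20.6]
140 53 21 [ 499.9 -266.4   11.9]
146 17 16 [ 500.5 -265.7   11.5]
152 19 18 [ 501.5 -265.3   11. ]
158 22 16 [ 502.7 -266.1   10. ]
164 30 15 [89559.8 17214.9 90749. ]
170 47 20 [ 304.  -316.2  213.8]
176 53 25 [ 491.9 -264.8   19.9]
182 39 14 [30399.7 13581.4 32940.1]
188 44 16 [ 499.  -265.8   13.4]
```

```bash
python3 - <<'E'
from h import *
go(578.6,334.2,325)
E
```

```text
t 3.1 tcp [ 499.5 -264.3  329.7] yaw 103.8 tilt z [ 3.e-04  1.e-04 -1.e+00] F [-0.3 -0.3 -3.3] open 22.7 q [-0.13 -0.05 -0.14 -0.   -1.48 -1.2 ]
shift [-219.5  562.4    4.8] turn [ 0.    0.02 -0.  ] n>= 13
```

>>> {"method": "jog_arm", "body": {"deltas": [[-7, 18, 0, 0, 0, 0, -1], [-20, 51, 1, 0, 0, 0, -1], [-36, 92, 1, 0, 0, 0, -1], [-53, 136, 2, 0, 0, 0, -1], [-70, 180, 3, 0, 0, 0, -1], [-87, 224, 3, 0, 0, 0, -1], [-104, 268, 4, 0, 0, 0, -1], [-121, 312, 5, 0, 0, 0, -1]]}}

```text
time: 3.9
eef_pos: [542.2, 69.5, 323.5]
orientation: [-0.12, 0.993, -0.0, -0.001]
wrist_force: [0.8, -0.4, -2.7]
opening: 23.1
```

```bash
python3 - <<'E'
from h import *
go(578.6,334.2,325)
E
```

```text
t 3.9 tcp [542.2  69.5 323.5] yaw 103.8 tilt z [-1.6e-03 -5.0e-04 -1.0e+00] F [ 0.8 -0.4 -2.7] open 23.1 q [ 0.5  -0.1  -0.2  -0.   -1.47 -1.82]
shift [-98.5 248.4  -1.7] turn [-0.01 -0.09 -0.  ] n>= 6
```

>>> {"method": "jog_arm", "body": {"deltas": [[-17, 43, -1, 0, 0, 0, -1], [-34, 86, -1, 0, 0, 0, -1], [-51, 129, -1, 0, 0, 0, -1], [-67, 170, -2, 0, 0, 0, -1], [-82, 207, -2, 0, 0, 0, -1], [-93, 234, -2, 0, 0, 0, -1], [-98.5, 248.4, -2, 0, 0, 0, -1], [-98.5, 248.4, -2, 0, 0, 0, -1]]}}

```text
time: 4.7
eef_pos: [578.3, 335.9, 323.0]
orientation: [-0.121, 0.993, -0.001, -0.002]
wrist_force: [0.4, -0.8, -2.7]
opening: 23.1
```

```bash
python3 - <<'E'
from h import *
im,d=snap('top','t3');im2,d2=snap('scene','s3'); np.savez('pics/3.npz',im=im,d=d,im2=im2,d2=d2)
cv2.imwrite('pics/c3.png',np.hstack([cv2.resize(im[110:210,80:200],None,fx=3.6,fy=3.6),cv2.resize(im2[130:250,310:430],None,fx=3,fy=3)])[:,:,::-1])
go(578.6,334.2,290)
W=cloud('scene',d2); s=np.s_[150:245,330:410]
w=W[s].reshape(-1,3); im=im2[s].reshape(-1,3).astype(int)
near=(np.hypot(w[:,0]-578,w[:,1]-334)<45)
for zz in range(30,165,6):
    m=near&(abs(w[:,2]-zz)<3)
    r=m&(im[:,0]>1.8*im[:,1])
    if m.sum()>5: print(zz,m.sum(),r.sum(), circ(w[m]).round(1), circ(w[r]).round(1) if r.sum()>5 else '')
E
```

```text
t 4.8 tcp [578.6 333.8 324.2] yaw 103.8 tilt z [-0.0031 -0.0022 -1.    ] F [ 0.2 -0.  -2.9] open 23.1 q [ 0.82  0.23  0.14 -0.   -1.49 -2.15]
shift [-0.2  0.4 34.2] turn [-0.08 -0.2  -0.  ] n>= 1
30 63 43 [585.2 330.5  21.9] [585.2 330.3  21.6]
36 52 42 [585.8 333.3  21.8] [585.7 332.5  21.7]
42 68 44 [585.7 330.4  21.9] [586.1 331.1  21.9]
48 261 207 [581.7 332.3  21.9] [581.8 332.6  21.8]
54 27 22 [581.2 332.7  21.8] [580.2 333.8  22.4]
96 8 1 [578.6 331.1  15.1] 
102 29 0 [578.  332.   16.5] 
108 30 0 [578.5 331.9  16.2] 
114 19 0 [578.5 332.2  16.6] 
126 144 2 [579.9 331.2  19.1] 
132 72 17 [574.9 334.1  18.1] [577.4 331.9  11.7]
138 18 18 [578.5 332.4  11.2] [578.5 332.4  11.2]
144 19 19 [578.2 332.3  11.5] [578.2 332.3  11.5]
150 25 18 [568.8 328.9  21.2] [576.7 331.8  13.2]
156 34 14 [520.9 319.2  69.9] [578.5 332.3  11.7]
162 49 22 [550.2 326.3  40.9] [566.6 326.1  24.6]
```

View pics/c3.png

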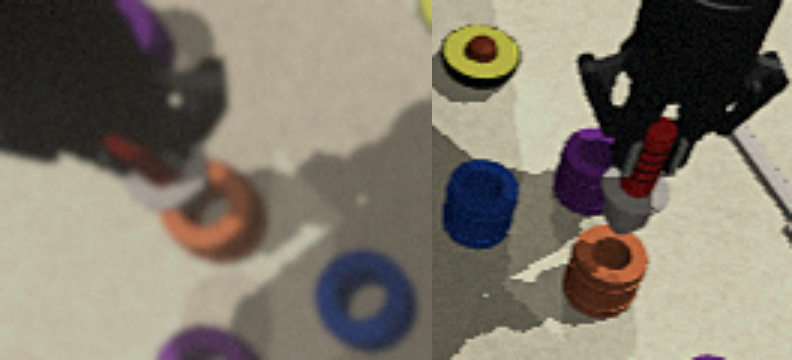

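```bash
python3 - <<'E'
from h import *
from scipy.optimize import minimize
for n,pts in [('top',{'near':(225,217,19.5),'far':(139,168,15)}),('scene',{'near':(288,175,19.5),'far':(368,216,15)})]:
    z=np.load(f'pics/{n}0.npz'); W=cloud(n,z['d']); im=z['im'].astype(int)
    for k,(u,v,ri) in pts.items():
        s=np.s_[v-20:v+20,u-20:u+20]; w=W[s].reshape(-1,3); c=im[s].reshape(-1,3)
        t=w[(abs(w[:,2]-(48.8 if n=='top' else 50.3))<2.5)&(c[:,0]>1.3*c[:,2])]
        f=lambda q:(np.clip(ri-np.hypot(*(t[:,:2]-q).T),0,9)**2+np.clip(np.hypot(*(t[:,:2]-q).T)-28,0,9)**2).sum()
        m=(t[:,:2].max(0)+t[:,:2].min(0))/2
        r=minimize(f,m,method='Nelder-Mead'); r2=minimize(lambda q:(np.clip(ri+.0-np.hypot(*(t[:,:2]-q).T),0,9)**2+np.clip(np.hypot(*(t[:,:2]-q).T)-27,0,9)**2).sum(),m,method='Nelder-Mead')
        print(n,k,len(t),m.round(1),r.x.round(1),r2.x.round(1),np.median(t[:,2]).round(1), t[:,:2].mean(0).round(1))
E
```

```text
top near 250 [489.  131.3] [488.8 130.9] [488.8 131. ] 48.8 [488.6 130.6]
top far 314 [576.9 334.2] [576.9 334.2] [576.8 334.2] 48.7 [576.6 333.8]
scene near 146 [491.  129.3] [491.6 129.4] [491.7 129.4] 49.7 [493.1 129.3]
scene far 248 [580.2 332.8] [579.9 332.8] [579.8 332.9] 49.8 [580.3 332.9]
```

>>> {"method": "jog_arm", "body": {"deltas": [[-1, 0, 10, 0, 0, 0, -1], [-1, 0, 22, 0, 0, 0, -1], [-1, 0, 32, 0, 0, 0, -1], [-1, 0, 36, 0, 0, 0, -1], [-1, 0, 39, 0, 0, 0, -1], [-1, 0, 41, 0, 0, 0, -1], [-1, 0, 41, 0, 0, 0, -1]]}}

```text
time: 5.5
eef_pos: [579.4, 334.0, 283.3]
orientation: [-0.12, 0.993, -0.001, -0.002]
wrist_force: [-0.8, -0.5, -2.7]
opening: 22.8
```

```bash
python3 - <<'E'
from h import *
go(579.3,333.9,279)
E
```

```text
t 5.5 tcp [579.4 334.  283.3] yaw 103.8 tilt z [-0.0029 -0.002  -1.    ] F [-0.8 -0.5 -2.7] open 22.8 q [ 0.82  0.24  0.08 -0.   -1.42 -2.15]
shift [ 0.1 -0.1  4.3] turn [-0.07 -0.19 -0.  ] n>= 1
```

>>> {"method": "jog_arm", "body": {"deltas": [[0, 0, 2, 0, 0, 0, -1], [0, 0, 3, 0, 0, 0, -1], [0, 0, 4, 0, 0, 0, -1], [0, 0, 5, 0, 0, 0, -1], [0, 0, 5, 0, 0, 0, -1]]}}

```text
time: 6.0
eef_pos: [579.4, 334.5, 279.4]
orientation: [-0.12, 0.993, -0.0, -0.001]
wrist_force: [-1.7, 1.4, 1.9]
opening: 23.0
```

>>> {"method": "jog_arm", "body": {"deltas": [[0, 0, 1, 0, 0, 0, -1], [0, 0, 2, 0, 0, 0, -1], [0, 0, 3, 0, 0, 0, -1], [0, 0, 3, 0, 0, 0, -1]]}}

```text
time: 6.4
eef_pos: [579.4, 334.6, 278.6]
orientation: [-0.121, 0.993, 0.0, 0.0]
wrist_force: [-5.3, 1.1, 8.5]
opening: 23.0
```

```bash
python3 - <<'E'
from h import *
im2,d2=snap('scene','s4')
cv2.imwrite('pics/c4.png',cv2.resize(im2[130:250,310:430],None,fx=4,fy=4)[:,:,::-1])
go(579.3,333.9,325)
E
```

```text
t 6.45 tcp [579.3 334.6 278.6] yaw 103.9 tilt z [ 5.e-04  7.e-04 -1.e+00] F [-4.2  1.3  9. ] open 23.1 q [ 0.82  0.24  0.08 -0.   -1.41 -2.15]
shift [  0.2  -0.7 -46.4] turn [ 0.03  0.04 -0.  ] n>= 1
```

View pics/c4.png

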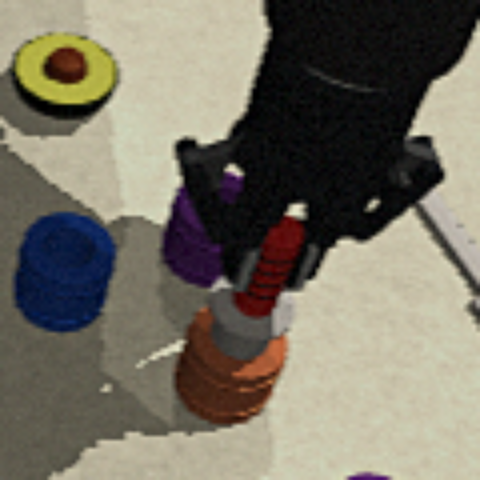

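The cone is resting in the narrow bore. TCP is at 278.6 mm, so the gauge origin is at about 36.8 mm and this coupling is rejected. I'll lift straight up and go to the near one.

>>> {"method": "jog_arm", "body": {"deltas": [[0, 0, -8, 0, 0, 0, -1], [0, 0, -25, 0, 0, 0, -1], [0, 0, -46, 0, 0, 0, -1], [0, 0, -46, 0, 0, 0, -1]]}}

```text
time: 6.85
eef_pos: [580.0, 334.3, 327.7]
orientation: [-0.12, 0.993, 0.001, 0.002]
wrist_force: [0.7, -0.2, -1.9]
opening: 22.9
```

```bash
python3 - <<'E'
from h import *
im2,d2=snap('scene','s5'); np.savez('pics/5.npz',im2=im2,d2=d2)
go(490.8,130.5,325)
W=cloud('scene',d2); s=np.s_[150:245,330:410]
w=W[s].reshape(-1,3); im=im2[s].reshape(-1,3).astype(int)
near=(np.hypot(w[:,0]-578,w[:,1]-334)<45)
for zz in list(range(96,122,6))+[138,144]:
    m=near&(abs(w[:,2]-zz)<3)
    print(zz,m.sum(), circ(w[m]).round(1))
t=w[near&(abs(w[:,2]-50)<2.5)]; print('far mid',((t.max(0)+t.min(0))/2).round(1))
E
```

```text
t 6.9 tcp [579.7 334.4 325.5] yaw 103.8 tilt z [ 0.0021  0.0017 -1.    ] F [-0.1  0.2 -3.3] open 22.8 q [ 0.82  0.23  0.14  0.   -1.49 -2.15]
shift [ 1.351e+02 -1.767e+02 -1.000e-01] turn [ 0.07  0.14 -0.  ] n>= 5
96 6 [ 86385.7 -23414.1  89016.8]
102 16 [582.1 332.5  15.6]
108 32 [580.6 333.   17.2]
114 26 [580.8 332.9  16.9]
120 11 [582.6 332.5  16. ]
138 29 [581.  333.   11.9]
144 19 [580.5 333.3  12.2]
far mid [580.  333.1  49.9]
```

>>> {"method": "jog_arm", "body": {"deltas": [[10, -13, 0, 0, 0, 0, -1], [32, -42, 0, 0, 0, 0, -1], [58, -76, 0, 0, 0, 0, -1], [85, -111, 0, 0, 0, 0, -1], [110, -144, 0, 0, 0, 0, -1], [128, -167, 0, 0, 0, 0, -1], [135, -176.5, 0, 0, 0, 0, -1], [135, -176.5, 0, 0, 0, 0, -1]]}}

```text
time: 7.7
eef_pos: [490.3, 129.6, 324.0]
orientation: [-0.12, 0.993, 0.001, 0.001]
wrist_force: [0.4, 0.8, -2.9]
opening: 22.4
```

```bash
python3 - <<'E'
from h import *
im2,d2=snap('scene','s6'); np.savez('pics/6.npz',im2=im2,d2=d2)
W=cloud('scene',d2); s=np.s_[90:200,255:325]
w=W[s].reshape(-1,3)
near=(np.hypot(w[:,0]-491,w[:,1]-130)<45)
for zz in list(range(96,122,6))+[138,144]:
    m=near&(abs(w[:,2]-zz)<3)
    print(zz,m.sum(), circ(w[m]).round(1))
go(490.7,130.6,285)
E
```

```text
96 12 [489.1 127.5  16.8]
102 22 [491.1 127.6  16.4]
108 24 [490.6 128.1  17. ]
114 21 [491.2 127.7  16.6]
120 2 [509.4 127.6   2. ]
138 19 [491.1 127.9  11.3]
144 15 [490.8 128.2  12. ]
t 7.75 tcp [490.7 130.5 324. ] yaw 103.8 tilt z [ 0.0013  0.0017 -1.    ] F [ 0.4  0.3 -3. ] open 22.6 q [ 0.66 -0.21 -0.29 -0.   -1.48 -1.99]
shift [ 0.   0.1 39. ] turn [ 0.08  0.09 -0.  ] n>= 1
```

>>> {"method": "jog_arm", "body": {"deltas": [[-0.3, 0.7, 10, 0, 0, 0, -1], [-0.3, 0.7, 22, 0, 0, 0, -1], [-0.3, 0.7, 32, 0, 0, 0, -1], [-0.3, 0.7, 38, 0, 0, 0, -1], [-0.3, 0.7, 43, 0, 0, 0, -1], [-0.3, 0.7, 48, 0, 0, 0, -1], [-0.3, 0.7, 52, 0, 0, 0, -1], [-0.3, 0.7, 52, 0, 0, 0, -1]]}}

```text
time: 8.55
eef_pos: [490.8, 131.2, 271.5]
orientation: [-0.12, 0.993, 0.001, 0.0]
wrist_force: [0.1, -0.1, -2.0]
opening: 22.9
```

```bash
python3 - <<'E'
from h import *
go(490.4,131.2,250)
print(get_state()['ft_torque'])
E
```

```text
t 8.55 tcp [490.8 131.2 271.5] yaw 103.8 tilt z [ 6.0e-04  1.4e-03 -1.0e+00] F [ 0.1 -0.1 -2. ] open 22.9 q [ 0.66 -0.18 -0.37 -0.   -1.38 -1.99]
shift [ 0.4  0.  21.5] turn [ 0.07  0.05 -0.  ] n>= 1
[-0.04781249  0.06351224 -0.07531094]
```

>>> {"method": "jog_arm", "body": {"deltas": [[0, 0, 4, 0, 0, 0, -1], [0, 0, 8, 0, 0, 0, -1], [0, 0, 12, 0, 0, 0, -1], [0, 0, 16, 0, 0, 0, -1], [0, 0, 19, 0, 0, 0, -1], [0, 0, 20, 0, 0, 0, -1], [0, 0, 20, 0, 0, 0, -1]]}}

```text
time: 9.25
eef_pos: [490.8, 131.2, 251.4]
orientation: [-0.12, 0.993, 0.001, 0.0]
wrist_force: [0.0, -0.3, -3.0]
opening: 22.5
```

```bash
python3 - <<'E'
from h import *
go(490.4,131.2,250)
E
```

```text
t 9.25 tcp [490.8 131.2 251.4] yaw 103.8 tilt z [ 5.0e-04  1.2e-03 -1.0e+00] F [ 0.  -0.3 -3. ] open 22.5 q [ 0.66 -0.17 -0.4  -0.   -1.34 -1.99]
shift [0.4 0.  1.4] turn [ 0.06  0.04 -0.  ] n>= 1
```

Free all the way so far. I'll lower the last bit until the shoulder touches.

>>> {"method": "jog_arm", "body": {"deltas": [[0, 0, 1, 0, 0, 0, -1], [0, 0, 2, 0, 0, 0, -1], [0, 0, 3, 0, 0, 0, -1], [0, 0, 3, 0, 0, 0, -1]]}}

```text
time: 9.65
eef_pos: [491.0, 131.3, 249.7]
orientation: [-0.12, 0.993, 0.001, 0.001]
wrist_force: [-3.3, 0.2, 5.1]
opening: 22.8
```

```bash
python3 - <<'E'
from h import *
im2,d2=snap('scene','s7')
cv2.imwrite('pics/c7.png',cv2.resize(im2[80:220,220:360],None,fx=4,fy=4)[:,:,::-1])
go(490.4,131.2,325)
E
```

```text
t 9.7 tcp [491.  131.3 249.7] yaw 103.8 tilt z [ 0.002   0.0016 -1.    ] F [-3.8 -1.2  5.5] open 22.9 q [ 0.66 -0.17 -0.4  -0.   -1.34 -1.99]
shift [  0.4   0.1 -75.3] turn [ 0.06  0.13 -0.  ] n>= 2
```

View pics/c7.png

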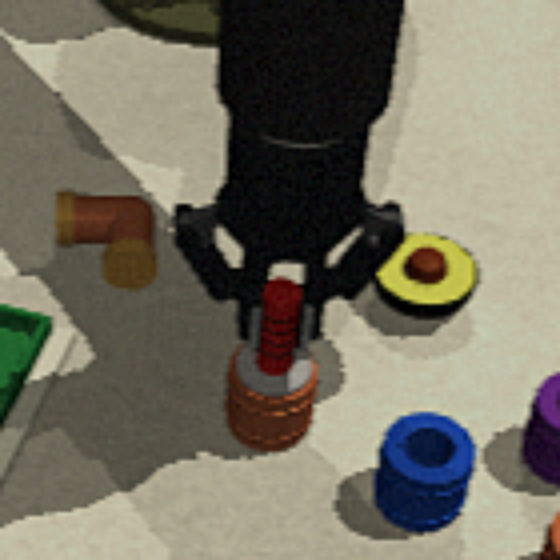

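The shoulder is on the rim: TCP 249.7 puts the gauge origin at 7.9 mm, with 8 N upward. The near coupling passes. Next I'll lift out and go back to the socket.

>>> {"method": "jog_arm", "body": {"deltas": [[0, 0, -10, 0, 0, 0, -1], [0, 0, -35, 0, 0, 0, -1], [0, 0, -70, 0, 0, 0, -1], [0, 0, -80, 0, 0, 0, -1], [0, 0, -80, 0, 0, 0, -1]]}}

```text
time: 10.2
eef_pos: [491.1, 131.3, 331.6]
orientation: [-0.12, 0.993, 0.002, 0.003]
wrist_force: [0.2, 0.0, -2.9]
opening: 22.8
```

```bash
python3 - <<'E'
from h import *
go(499.9,-264.6,330)
E
```

```text
t 10.2 tcp [491.1 131.3 331.6] yaw 103.8 tilt z [ 0.0051  0.0037 -1.    ] F [ 0.2  0.  -2.9] open 22.8 q [ 0.66 -0.21 -0.28  0.   -1.49 -1.99]
shift [ 8.590e+01 -3.866e+02  2.000e-01] turn [ 0.14  0.34 -0.  ] n>= 8
```

>>> {"method": "jog_arm", "body": {"deltas": [[4, -16, 0, 0.1, 0.3, 0, -1], [12, -56, 0, 0.1, 0.3, 0, -1], [22, -100, 0, 0.1, 0.3, 0, -1], [32, -146, 0, 0.1, 0.3, 0, -1], [42, -190, 0, 0.1, 0.3, 0, -1], [52, -235, 0, 0.1, 0.3, 0, -1], [62, -280, 0, 0.1, 0.3, 0, -1], [71, -320, 0, 0.1, 0.3, 0, -1]]}}

```text
time: 11.0
eef_pos: [497.5, -198.9, 328.5]
orientation: [-0.12, 0.993, 0.001, -0.001]
wrist_force: [1.0, 0.7, -2.3]
opening: 22.9
```

```bash
python3 - <<'E'
from h import *
go(499.9,-264.6,328)
E
```

```text
t 11.0 tcp [ 497.5 -198.9  328.5] yaw 103.7 tilt z [-0.0023  0.0014 -1.    ] F [ 1.   0.7 -2.3] open 22.9 q [-0.01 -0.13 -0.21 -0.   -1.49 -1.33]
shift [ 13.3 -64.4   0.4] turn [ 0.11 -0.11  0.  ] n>= 2
```

>>> {"method": "jog_arm", "body": {"deltas": [[8, -36, 0, 0, 0, 0, -1], [12, -56, 0, 0, 0, 0, -1], [13.3, -64.4, 0, 0, 0, 0, -1], [13.3, -64.4, 0, 0, 0, 0, -1], [13.3, -64.4, 0, 0, 0, 0, -1]]}}

```text
time: 11.5
eef_pos: [499.7, -264.2, 327.4]
orientation: [-0.12, 0.993, 0.001, -0.002]
wrist_force: [0.8, 0.3, -2.8]
opening: 22.5
```

```bash
python3 - <<'E'
from h import *
im2,d2=snap('scene','s8')
W=cloud('scene',d2); s=np.s_[85:145,110:155]
w=W[s].reshape(-1,3)
near=(np.hypot(w[:,0]-500,w[:,1]+264)<45)
for zz in list(range(96,122,6))+[138,144]:
    m=near&(abs(w[:,2]-zz)<3)
    print(zz,m.sum(), circ(w[m]).round(1))
go(499.9,-264.6,275)
E
```

```text
96 9 [136599.4  45677.5 143633. ]
102 17 [ 500.5 -265.2   15.5]
108 25 [ 499.  -266.    17.3]
114 28 [ 499.6 -265.    16.5]
120 17 [ 500.3 -265.1   16. ]
138 22 [ 494.4 -271.2   18.9]
144 22 [ 499.7 -265.8   11.7]
t 11.55 tcp [ 499.8 -263.9  327.9] yaw 103.8 tilt z [-0.0029  0.0018 -1.    ] F [ 0.4  0.6 -2.8] open 22.9 q [-0.13 -0.05 -0.14 -0.   -1.48 -1.2 ]
shift [-0.  -0.8 52.9] turn [ 0.14 -0.14  0.  ] n>= 2
```

>>> {"method": "jog_arm", "body": {"deltas": [[0, -0.7, 12, 0.1, -0.1, 0, -1], [0, -0.7, 24, 0.1, -0.1, 0, -1], [0, -0.7, 34, 0.1, -0.1, 0, -1], [0, -0.7, 42, 0.1, -0.1, 0, -1], [0, -0.7, 50, 0.1, -0.1, 0, -1], [0, -0.7, 58, 0.1, -0.1, 0, -1], [0, -0.7, 65, 0.1, -0.1, 0, -1], [0, -0.7, 65, 0.1, -0.1, 0, -1]]}}

```text
time: 12.35
eef_pos: [499.5, -264.4, 261.4]
orientation: [-0.12, 0.993, 0.001, -0.001]
wrist_force: [-0.3, 0.5, -2.7]
opening: 23.2
```

```bash
python3 - <<'E'
from h import *
go(499.9,-264.6,255.5)
E
```

```text
t 12.35 tcp [ 499.5 -264.4  261.4] yaw 103.8 tilt z [-0.0027  0.0013 -1.    ] F [-0.3  0.5 -2.7] open 23.2 q [-0.13 -0.02 -0.24 -0.   -1.36 -1.2 ]
shift [-0.3 -0.3  5.9] turn [ 0.11 -0.13  0.  ] n>= 1
```

>>> {"method": "jog_arm", "body": {"deltas": [[0, 0, 2, 0, 0, 0, -1], [0, 0, 4, 0, 0, 0, -1], [0, 0, 5.5, 0, 0, 0, -1], [0, 0, 6, 0, 0, 0, -1], [0, 0, 6, 0, 0, 0, -1]]}}

```text
time: 12.85
eef_pos: [499.5, -264.4, 255.8]
orientation: [-0.12, 0.993, 0.001, -0.001]
wrist_force: [-0.6, -0.1, -1.5]
opening: 22.6
```

>>> {"method": "jog_arm", "body": {"deltas": [[0, 0, 1, 0, 0, 0, -1], [0, 0, 1, 0, 0, 0, -1], [0, 0, 1, 0, 0, 0, 1], [0, 0, 1, 0, 0, 0, 1], [0, 0, 1, 0, 0, 0, 1], [0, 0, 1, 0, 0, 0, 1], [0, 0, 1, 0, 0, 0, 1]]}}

```text
time: 13.55
eef_pos: [499.6, -264.4, 254.8]
orientation: [-0.12, 0.993, 0.001, -0.001]
wrist_force: [0.2, -0.1, 0.7]
opening: 85.1
```

```bash
python3 - <<'E'
from h import *
go(490.9,131,330)
E
```

```text
t 13.55 tcp [ 499.6 -264.4  254.8] yaw 103.8 tilt z [-0.0022  0.001  -1.    ] F [ 0.2 -0.1  0.7] open 85.1 q [-0.13 -0.02 -0.25 -0.   -1.34 -1.2 ]
shift [-85.7 386.2 -74.8] turn [ 0.08 -0.11  0.  ] n>= 9
```

>>> {"method": "jog_arm", "body": {"deltas": [[0, 0, -40, 0, 0, 0, 1], [0, 0, -75, 0, 0, 0, 1], [-11, 50, -75, 0.1, -0.1, 0, 1], [-21, 96, -75, 0.1, -0.1, 0, 1], [-32, 144, -75, 0.1, -0.1, 0, 1], [-43, 193, -75, 0.1, -0.1, 0, 1], [-53, 240, -75, 0.1, -0.1, 0, 1], [-64, 288, -75, 0.1, -0.1, 0, 1]]}}

```text
time: 14.35
eef_pos: [492.7, 32.3, 330.5]
orientation: [-0.12, 0.993, 0.0, 0.0]
wrist_force: [1.1, -0.1, -0.4]
opening: 85.4
```

```bash
python3 - <<'E'
from h import *
im,d=snap('top','t9');im2,d2=snap('scene','s9')
W=cloud('top',d); s=np.s_[205:255,385:440]; w=W[s][d[s]>0]; c=im[s][d[s]>0].astype(int)
t=w[(c[:,0]>2*c[:,1])&(w[:,2]>115)]; print('gauge top',len(t),((t.max(0)+t.min(0))/2).round(1),np.median(t[:,2]) if len(t) else '')
W=cloud('scene',d2)
for k,(u,v) in {'near':(288,177),'far':(368,218)}.items():
    s=np.s_[v-20:v+20,u-20:u+20]; w=W[s].reshape(-1,3); c=im2[s].reshape(-1,3).astype(int); t=w[(abs(w[:,2]-50.3)<2.5)&(c[:,0]>1.3*c[:,2])]
    print('scene',k,len(t),((t.max(0)+t.min(0))/2).round(1),(t.max(0)-t.min(0)).round(1))
go(490.9,131,330)
E
```

```text
gauge top 113 [ 497.8 -263.4  120.7] 122.16707328369796
scene near 149 [491.8 129.6  50.2] [57.1 53.7  4.6]
scene far 249 [579.4 333.   50.2] [55.3 54.8  4.8]
t 14.45 tcp [492.9  35.  330.1] yaw 104.1 tilt z [ 4.e-04  9.e-04 -1.e+00] F [-0.8  0.5  0.3] open 85.4 q [ 0.48 -0.24 -0.31 -0.   -1.5  -1.8 ]
shift [-21.5  93.6   0.2] turn [ 0.05  0.03 -0.  ] n>= 2
```

View pics/s9.png

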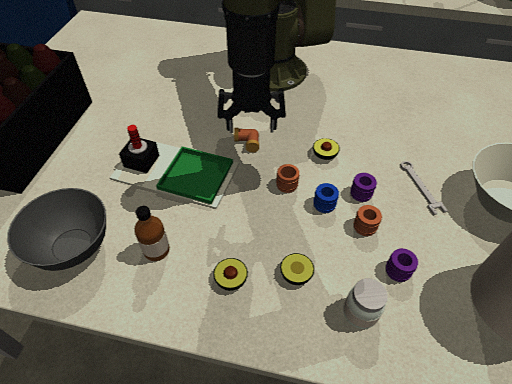

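Gauge seated: its top is back at the original height and position. Both couplings are unmoved at (288,177) and (368,218). Next I'll pick up the near one.

>>> {"method": "jog_arm", "body": {"deltas": [[-11, 46, 0, 0, 0, 0, 1], [-19, 80, 0, 0, 0, 0, 1], [-21.5, 93.6, 0, 0, 0, 0, 1], [-21.5, 93.6, 0, 0, 0, 0, 1], [-21.5, 93.6, 40, 0, 0, 0, 1], [-21.5, 93.6, 70, 0, 0, 0, 1], [-21.5, 93.6, 85, 0, 0, 0, 1], [-21.5, 93.6, 85, 0, 0, 0, 1]]}}

```text
time: 15.25
eef_pos: [490.6, 129.9, 243.2]
orientation: [-0.123, 0.992, -0.0, -0.002]
wrist_force: [-0.2, 0.2, 0.6]
opening: 85.8
```

```bash
python3 - <<'E'
from h import *
im2,d2=snap('scene','s10')
cv2.imwrite('pics/c10.png',cv2.resize(im2[80:220,220:360],None,fx=4,fy=4)[:,:,::-1])
go(491,131.2,182)
E
```

```text
t 15.3 tcp [491.2 130.3 245.4] yaw 104.1 tilt z [ 0.e+00 -2.e-04 -1.e+00] F [0.5 0.5 0. ] open 85.5 q [ 0.66 -0.17 -0.41  0.   -1.33 -1.98]
shift [-0.1  0.9 63.4] turn [-0.01 -0.   -0.  ] n>= 2
```

View pics/c10.png

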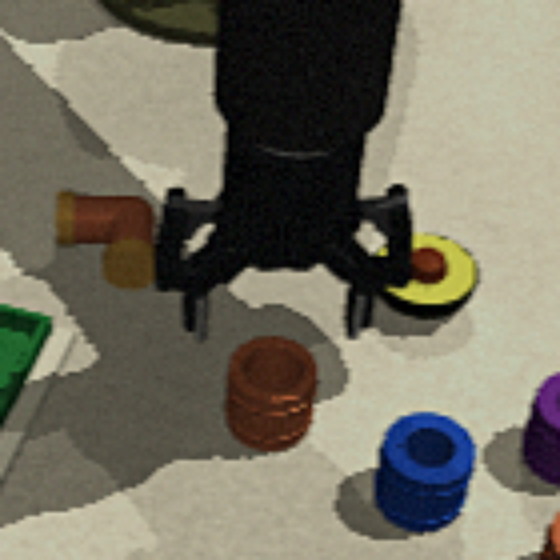

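The coupling is centred between the open fingers, so I'll descend and grip.

>>> {"method": "jog_arm", "body": {"deltas": [[0, 0.8, 25, 0, 0, 0, 1], [0, 0.8, 48, 0, 0, 0, 1], [0, 0.8, 63, 0, 0, 0, 1], [0, 0.8, 63, 0, 0, 0, 1], [0, 0.8, 63, 0, 0, 0, -1], [0, 0.8, 63, 0, 0, 0, -1], [0, 0.8, 63, 0, 0, 0, -1], [0, 0.8, 63, 0, 0, 0, -1]], "newtons": 50}}

```text
time: 16.1
eef_pos: [491.8, 131.4, 184.9]
orientation: [-0.123, 0.992, 0.0, 0.002]
wrist_force: [-1.6, -0.6, 5.0]
opening: 55.3
```

>>> {"method": "jog_arm", "body": {"deltas": [[0, 0, 0, 0, 0, 0, -1], [0, 0, 0, 0, 0, 0, -1], [0, 0, -10, 0, 0, 0, -1], [0, 0, -40, 0, 0, 0, -1], [0, 0, -70, 0, 0, 0, -1], [0, 0, -70, 0, 0, 0, -1]]}}

```text
time: 16.7
eef_pos: [492.7, 131.7, 260.1]
orientation: [-0.123, 0.992, 0.001, 0.006]
wrist_force: [1.0, 0.2, -3.3]
opening: 55.4
```

```bash
python3 - <<'E'
from h import *
im2,d2=snap('scene','s11')
cv2.imwrite('pics/c11.png',cv2.resize(im2[80:220,220:360],None,fx=4,fy=4)[:,:,::-1])
go(515,-106,255)
E
```

```text
t 16.75 tcp [492.  131.6 257.1] yaw 104.1 tilt z [ 0.0071  0.0034 -1.    ] F [ 0.1  0.5 -5.5] open 55.1 q [ 0.66 -0.18 -0.39  0.   -1.35 -1.98]
shift [  35.6 -236.1    1.5] turn [ 0.09  0.44 -0.  ] n>= 5
```

View pics/c11.png

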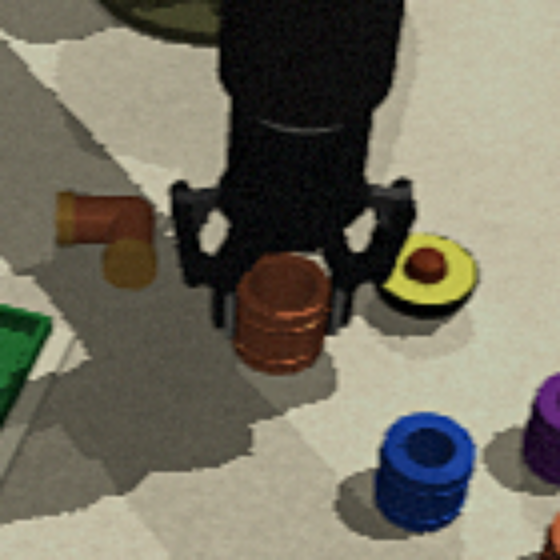

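>>> {"method": "jog_arm", "body": {"deltas": [[3, -18, 0, 0, 0.3, 0, -1], [9, -60, 0, 0, 0.3, 0, -1], [16, -106, 0, 0, 0.3, 0, -1], [23, -152, 1, 0, 0.3, 0, -1], [29, -194, 1, 0, 0.3, 0, -1], [33, -226, 1, 0, 0.3, 0, -1], [33.7, -236.6, 1, 0, 0.3, 0, -1], [33.7, -236.6, 1, 0, 0.3, 0, -1]]}}

```text
time: 17.55
eef_pos: [516.5, -107.4, 253.5]
orientation: [-0.122, 0.993, 0.001, -0.001]
wrist_force: [-0.6, -0.2, -5.9]
opening: 55.0
```

```bash
python3 - <<'E'
from h import *
go(517,-106,200)
E
```

```text
t 17.55 tcp [ 516.5 -107.4  253.5] yaw 104.0 tilt z [-0.0014  0.0022 -1.    ] F [-0.6 -0.2 -5.9] open 55.0 q [ 0.18 -0.12 -0.34 -0.   -1.35 -1.5 ]
shift [-0.9  1.1 53.5] turn [ 0.14 -0.05  0.  ] n>= 2
```

>>> {"method": "jog_arm", "body": {"deltas": [[-1, 1, 15, 0, 0, 0, -1], [-1, 1, 32, 0, 0, 0, -1], [-1, 1, 46, 0, 0, 0, -1], [-1, 1, 54, 0, 0, 0, -1], [-1, 1, 58, 0, 0, 0, -1], [-1, 1, 60, 0, 0, 0, -1], [-1, 1, 60, 0, 0, 0, -1]]}}

```text
time: 18.25
eef_pos: [517.3, -105.9, 193.8]
orientation: [-0.122, 0.993, 0.001, -0.0]
wrist_force: [0.3, 0.6, -4.8]
opening: 54.9
```

>>> {"method": "jog_arm", "body": {"deltas": [[0, 0, 1, 0, 0, 0, -1], [0, 0, 2, 0, 0, 0, -1], [0, 0, 2, 0, 0, 0, -1]]}}

```text
time: 18.55
eef_pos: [517.5, -105.9, 192.1]
orientation: [-0.122, 0.993, 0.001, 0.0]
wrist_force: [0.5, -0.5, -4.5]
opening: 55.4
```

>>> {"method": "jog_arm", "body": {"deltas": [[0, 0, 1, 0, 0, 0, -1], [0, 0, 2, 0, 0, 0, -1], [0, 0, 2, 0, 0, 0, -1]]}}

```text
time: 18.85
eef_pos: [517.6, -105.9, 192.0]
orientation: [-0.122, 0.993, 0.001, 0.0]
wrist_force: [-6.6, 2.3, 6.1]
opening: 55.2
```

Contact with the tray floor. I'll release and lift away.

>>> {"method": "jog_arm", "body": {"deltas": [[0, 0, 0, 0, 0, 0, 1], [0, 0, 0, 0, 0, 0, 1], [0, 0, 0, 0, 0, 0, 1], [0, 0, 0, 0, 0, 0, 1], [0, 0, -20, 0, 0, 0, 1], [0, 0, -60, 0, 0, 0, 1], [0, 0, -110, 0, 0, 0, 1], [0, 0, -150, 0, 0, 0, 1]]}}

```text
time: 19.65
eef_pos: [517.4, -106.3, 344.9]
orientation: [-0.122, 0.993, 0.0, 0.001]
wrist_force: [0.3, -0.3, -0.1]
opening: 85.2
```

>>> {"method": "jog_arm", "body": {"deltas": [[40, 30, -10, 0, 0, 0, 1], [80, 80, -10, 0, 0, 0, 1], [100, 130, -10, 0, 0, 0, 1], [110, 170, -10, 0, 0, 0, 1], [110, 200, -10, 0, 0, 0, 1], [110, 200, -10, 0, 0, 0, 1]]}}

```text
time: 20.25
eef_pos: [360.8, 64.4, 355.2]
orientation: [-0.126, 0.992, 0.002, 0.002]
wrist_force: [0.2, -1.0, -0.6]
opening: 85.7
```

```bash
python3 - <<'E'
from h import *
im,d=snap('top','t12');im2,d2=snap('scene','s12')
W=cloud('top',d); s=np.s_[205:255,385:440]; w=W[s][d[s]>0]; c=im[s][d[s]>0].astype(int)
t=w[(c[:,0]>2*c[:,1])&(w[:,2]>115)]; print('gauge top',len(t),((t.max(0)+t.min(0))/2).round(1) if len(t) else '',np.median(t[:,2]) if len(t) else '')
W2=cloud('scene',d2)
for n,W,i in [('top',W,im),('scene',W2,im2)]:
  for k,(x,y,z) in {'tray':(517,-106,56),'far':(579,333.5,50)}.items():
    c=i.astype(int); m=(np.hypot(W[...,0]-x,W[...,1]-y)<40)&(abs(W[...,2]-z)<5)&(c[...,0]>1.3*c[...,2])&(c[...,0]>1.3*c[...,1]); t=W[m]
    if len(t): print(n,k,len(t),((t.max(0)+t.min(0))/2).round(1),(t.max(0)-t.min(0)).round(1),np.median(t[:,2]).round(1))
cv2.imwrite('pics/c12.png',np.hstack([cv2.resize(im[150:290,270:450],(400,311)),cv2.resize(im2[110:220,100:250],(400,311))])[:,:,::-1])
go(517,-106,300)
E
```

```text
gauge top 114 [ 497.9 -263.2  120.7] 122.18538958386569
top tray 272 [ 513.7 -105.3   56. ] [54.1 53.   8.6] 55.5
top far 365 [576.7 334.4  49.5] [54.5 55.4  8.6] 48.8
scene tray 192 [ 516.4 -106.8   55.7] [56.8 53.5  8.7] 56.4
scene far 300 [579.3 333.2  49. ] [57.1 54.7  7.9] 49.5
t 20.35 tcp [362.   61.9 355. ] yaw 104.2 tilt z [ 0.0034  0.0017 -1.    ] F [-0.9 -0.3 -0.1] open 85.6 q [ 0.73 -0.64 -0.54  0.   -1.67 -2.06]
shift [-108.9 -200.8   55.3] turn [ 0.04  0.21 -0.  ] n>= 5
```

View pics/c12.png

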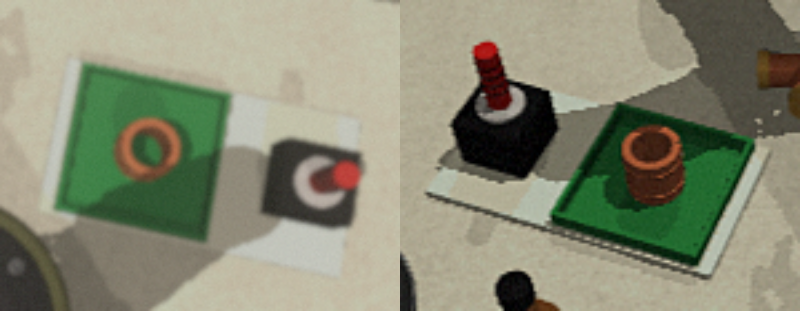

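View pics/s12.png

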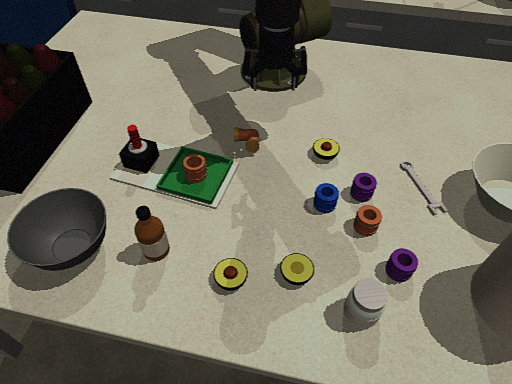

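The coupling stands upright in the tray at (195,167), the gauge is seated at (133,140), and the far coupling is unmoved at (368,220). I'll let the arm settle, then hand in.

>>> {"method": "jog_arm", "body": {"deltas": [[0, 0, 0, 0, 0, 0, 1], [0, 0, 0, 0, 0, 0, 1], [0, 0, 0, 0, 0, 0, 1]]}}

```text
time: 20.65
eef_pos: [362.3, 61.0, 354.9]
orientation: [-0.122, 0.992, 0.0, 0.002]
wrist_force: [-0.1, 0.0, 0.0]
opening: 85.4
```

```bash
python3 -c "
from station import *
print(hand_in())"
```

```text
the job is handed in; nothing more can be done
None
```

The job is done and handed in at about 20.7 s, within the 67 s limit. The coupling that passed stands in the green tray and the gauge is back in its socket.

- **Far coupling:** the gauge stopped in it with its origin about 37 mm up, at a light press of about 12 N, so its bore is the narrow one. It was left standing where it was.
- **Near coupling:** the gauge went fully in, down to its shoulder, with its origin about 8 mm up, so this is the good one. I put the gauge back in its socket first, then stood this coupling in the tray.

**Last checks:**
- **Gauge:** its top is back at its starting position and height, within about 0.5 mm.
- **Good coupling:** it stands upright near the tray centre, with its rim about 56 mm up against 57 mm expected.
- **Narrow coupling:** it is within about 1 mm of where it started.
- **Robot:** the arm is clear with the gripper open and touches nothing; the highest wrist force I read was about 10 N.
- **Disagreement:** the two cameras differed by 2–3 mm in absolute position, which fits their stated calibration. I used relative measurements, and no check failed.

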